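# Let the bench lift down to the packing shelf and slide the case across

## Task

Press the red release knob down and crack it open just a fraction of a turn, so that the bench lift comes down slowly (never faster than about 3 cm/s), and shut the knob again when the platform is level with the packing shelf to within half a centimetre, so that the knob springs back up. Then slide the green case from the platform onto the shelf until it rests against the yellow end rail, upright and untipped, leaving the other things on the counter where they are.

Things in the scene. Friction and masses are not known exactly. Their poses are not given: they have to be found in the camera images.
- lift: Blue bench lift, fixed. Origin: on the counter under the platform's centre; x points from the knob to the platform, y away from the packing shelf (which lies to its -y), z up. Base plate 200 x 150 mm. Its blue valve block, 84 x 84 mm, 48 mm high, stands at x = -185 mm, y = 0 and carries the red knob on top.
- knob_grip (a point): Where to grip the red knob, on its vertical turning axis, 87 mm above the counter while the knob is up. The grip bar is 44 mm long, 14 mm thick, 36 mm tall; its top is 17 mm above this point, its foot (the disc's top) 19 mm below. x runs along the bar, y across it; shut, parallel to the lift's x and y. The platform's edge is 90 mm from here in the lift's +x.
- knob_disc (a point): Centre of the top of the knob's red disc, at the foot of the grip bar: 48 mm in diameter, 10 mm thick. Two lugs on its rim go under two yellow ledges on the valve block when the knob is pressed and turned. The ledges reach 41 mm from the axis and their top is 5 mm below the disc's top while the knob is up.
- valve (a joint): Turn of the knob, rad: 0 shut, positive (counter-clockwise from above) opens, stop at 1.2. Friction 0.12 N m: stays where left. Nothing flows until about 0.35 to 0.65, depending on the unknown load; beyond that the platform sinks steadily, about 10 mm/s for every further 0.1 rad (fully open is much too fast). Turning back below that point stops it at once.
- press (a joint): How far the knob is pressed down, m: 0 up, 0.007 fully down. Spring: 5 N at first, 10 N fully down. Up, the knob is locked beyond 0.1 rad of turn; pressed at least 5.5 mm it turns. Once past, the ledges keep it down and it turns freely without pressing, until it is back within 0.1 rad of shut, where it springs up.
- ram (a joint): How far the platform has come down from its raised start, m: 0 raised (platform top 160 mm above the counter), 0.080 lowest. It cannot be raised again.
- platform_top (a point): Centre of the top of the aluminium platform (190 mm in x, 150 mm in y, 10 mm thick). Axes as the lift's.
- shelf: Packing shelf, fixed: plywood top 200 mm in x, 160 mm in y, 14 mm thick, on four legs. Origin: centre of its top face, 177 mm to the lift's -y, 90 to 125 mm above the counter; axes as the lift's. On its +y edge, next to the platform, a steel lead-in lip slopes down 7 mm. A yellow end rail, 20 mm high, stands along its -y edge, inner face at y = -75 mm.
- shelf_top (a point): The same point as the shelf's origin: centre of its top face. The platform is level when platform_top and this have the same height.
- case: Green hard case, closed: 160 mm in x, 110 mm in y, 70 mm high, 0.4 to 0.85 kg, too wide to grasp; it stands loose on the platform and is pushed. Origin: centre of its underside; axes roughly parallel to the lift's. Against the rail its origin is at y = -20 mm in the shelf's frame.
- jar: Amber jar, 54 mm in diameter, 75 mm high, loose; bystander. Origin: centre of its underside.
- wrench: Steel wrench 160 mm long lying flat on the counter, loose; bystander. Origin on its length.
- carton: Small closed cardboard carton 100 x 70 x 50 mm, loose; bystander. Origin: centre of its underside.
Things that resemble listed ones, but are neither listed nor needed, are in the scene too. Of the things that look like the case, the middle-sized one is meant.

How it is judged:
On the way, in this order (a step that is already met when the one before it is completed fails the run):
1. the release knob is pressed and turned open, the case on the platform (value of joint valve above 0.25 rad and horizontal distance between case and platform_top below 0.03 m), for 0.1 s.
2. the platform, with the case still on it, is level with the shelf within 5 mm and still, and the knob is shut and up again (value of joint valve below 0.12 rad and value of joint press below 0.002 m and z of platform_top in the frame of shelf between -0.005 and 0.005 m and velocity of joint ram below 0.002 m/s and horizontal distance between case and platform_top below 0.03 m), for 0.2 s.
At the end, for the whole second after the job is handed in: The knob is shut (within 0.12 rad) and up (within 2 mm), the platform is still level with the shelf (within 6 mm), and the case stands flat and still on the shelf, against the end rail (within 12 mm) and not more than 40 mm off the shelf's centre line (value of joint valve below 0.12 rad and value of joint press below 0.002 m and z of platform_top in the frame of shelf between -0.006 and 0.006 m and y of case in the frame of shelf between -0.03 and -0.008 m and x of case in the frame of shelf between -0.04 and 0.04 m and z of case in the frame of shelf between -0.006 and 0.006 m and angle between case's own z axis and vertical below 0.08 rad and linear speed of case below 0.01 m/s); the robot touches nothing.
It fails at once if the platform drops faster than 35 mm/s (velocity of joint ram above 0.035 m/s).
It fails at once if the case is tipped by more than 0.3 rad (angle between case's own z axis and vertical above 0.3 rad).
It fails at once if the jar, the wrench or the carton is moved by more than 30 mm (distance of any of jar, wrench, carton from where it was at the start of the episode above 0.03 m).
It also fails if it takes over 67 s, if anything falls off the work surface, if the arm or the gripper's body presses on something with over 40 N, if the wrist force passes 120 N, or if a joint passes its speed limit or range.

## Robot

A 6-joint arm with a two-finger parallel gripper is mounted at the origin on the work surface. World frame = base frame: x ahead of the robot, y to its left, z up, the work surface at z = 0. Lengths are in m, angles in rad, forces in N, time in s.
With the tool pointing down it reaches from about 0.325 to 0.775 m from the base axis. Payload 9.3 kg.
Tool frame: the origin (TCP) lies at the very end of the fingers, on their centre line; the grasp point (between the pads) lies 19 mm behind it; z points along the fingers, x is the direction in which the jaws open and shut, and the axes are right-handed (so a half turn about z gives the same grasp; the last joint's range is limited). The gripper opens to 85 mm and grips with 20 to 120 N. Pads are 22 mm wide; open, the fingers measure 114 mm over their backs; the gripper's body (76 mm by 85 mm) begins 54 mm behind the grasp point. The pads swing forward as they close: fully open they stand 13 mm farther back than shut.
Start: joints at [1.029, 0.259, 0.021, 1.334, 0, 1.418], TCP at [0.208, 0.509, 0.231] pointing down, gripper open.
Joint ranges: [-3.04, 3.04], [-0.91, 1.82], [-1.04, 1.36], [-1.92, 1.95], [-1.52, 1.45], [-3.14, 3.14]. Speed limits (rad/s): [2.22, 2.22, 2.79, 3.14, 3.14, 3.14].

## Interface

Orientations are given as [roll, pitch, yaw] about the fixed x, y, z axes, in that order (R = Rz(yaw) Ry(pitch) Rx(roll)).
In Python, from bench import robot, viewer gives the robot as it stands. The module is installed in compiled form; this text tells all that it offers.
- The arm moves only by the tool jog_arm, never from a script. Its argument "rows" is a list of rows, each an object with "slide": the shift along the tool's x, y, z in m, a list of three; "rot": the turn, a rotation vector about the tool's x, y, z in degrees, a list of three; "hand": the closure, from 0 (fully open) to 1 (shut). In form: [{"slide": [dx, dy, dz], "rot": [ax, ay, az], "hand": hand}, ...]. A call has exactly 5 rows; each row is the pose to reach, as a shift and turn from the pose commanded when the call began, along the tool's axes at that moment; what a row does not reach only later rows make up. A row lasts 1/12 s, in which the tool goes at most 41.7 mm and 7.16 degrees, less where a joint would pass 70% of its speed; a pose out of reach is approached as far as the arm can. A call with a gripper value outside its range is refused whole. The fingers move at their own pace and stop on an object; "squeeze" is the grip in N (left out, the last holds). Time passes only in rows, so rows that repeat a pose let the fingers close, or fill a call up. It gives the time, the measured TCP pose, the force and the opening at its end, in the units of the state.
- robot.read_state(): the state, without advancing time (a new reading comes with each control period).
- viewer.snapshot(name): name is "scene" or "top"; returns a dict with "frame" (384x512x3 uint8, red, green, blue), "range_z" (384x512 float32, m along the optical axis (not along the pixel's ray), 0 where there is no reading), "intrinsics" (3x3 intrinsics, pixels), "dist_coeffs" ([k1, k2, p1, p2, k3] as OpenCV has them; the pictures are not rectified), "T" (4x4, takes a point from camera to world coordinates). Camera axes: x right, y down, z forward; pixel columns grow to the right and rows downward; lengths in m; the calibration is good to about 2 mm. A picture is of the moment at which its call begins.
- robot.job_done(): hands the job in, once; it reports no verdict.
Trained networks look in the newest picture that a camera, given by its name, has taken for a name from the list of things; names that differ only in an ending like _2 or _b are one class to them, and where a whole thing is asked for, a point or a joint stands for the part that bears it (a point fixed in the world has none). Each returns a list of dicts, best first, with "score" (0 to 1); they miss things now and then, are a little off and sometimes report something else, mostly with a low value. They report only what shows in the picture. A call takes as long as a camera call. They do not tell look-alikes from the thing itself.
- viewer.find_in(camera, target): "location" ([column, row] in pixels, amid what is visible of it).
- viewer.regions_of(camera, target): "pixels" (384x512 bool, what is visible of it) and "location" ([column, row] in pixels, amid what is visible of it).
The state is a dict: "time": time; "q": joint angles; "qd": joint speeds; "tau": joint torques, N m; "tcp_pos": TCP position; "eef_rot": TCP orientation; "contact_force": force on the tool from outside, world axes, zero at the start; "moment": the same for the moment, N m; "grip_width": opening from 0.0 (shut) to 1.0 (fully open).
Only numpy, scipy, OpenCV 4.12 (cv2) and the standard library are available. Lean on these libraries where they do the work, as an engineer would, in place of code of your own. Each camera call takes 0.05 s, during which the arm holds its last target. There are 200 camera calls.

## Working session

There is one attempt and no reset: what is moved stays moved. The work goes in short steps, Python scripts to look and compute and a tool call to move; the robot and the scene stay as the last step left them, time stands still between calls to the robot, and variables do not carry over. Pictures are saved under pics/ and viewed, about 8 in all and at most 12, crops included, and the job is handed in when it is done.

Besides the shell and the picture viewer there is one more tool, called after "Call:" in YAML: its name, and indented under it one key for each argument. jog_arm: Moves the arm, as the interface text tells. Its arguments: {"type":"object","properties":{"rows":{"type":"array","items":{"type":"object","properties":{"slide":{"type":"array","items":{"type":"number"}},"rot":{"type":"array","items":{"type":"number"}},"hand":{"type":"number"}}}},"squeeze":{"type":"number"}},"required":["rows"]}

```bash
mkdir -p pics; cat > h.py <<'E'
import numpy as np,cv2
from bench import robot,viewer
def pts(s):
    h,w=s["range_z"].shape
    u,v=np.meshgrid(np.arange(w),np.arange(h))
    n=cv2.undistortPoints(np.stack([u,v],-1).reshape(-1,1,2).astype(float),np.array(s["intrinsics"]),np.array(s["dist_coeffs"])).reshape(h,w,2)
    z=s["range_z"]; P=np.dstack([n[...,0]*z,n[...,1]*z,z])
    T=np.array(s["T"]); P=P@T[:3,:3].T+T[:3,3]; P[z==0]=np.nan
    return P
E
python3 - <<'E'
from h import *
print(robot.read_state())
im=[]
for c in("scene","top"):
    s=viewer.snapshot(c); im.append(s["frame"][...,::-1]); P=pts(s); np.save(c+".npy",P)
    for t in("case","knob_grip","shelf","platform_top","jar","wrench","carton","lift"):
        for r in viewer.regions_of(c,t)[:4]:
            m=r["pixels"]; q=P[m]; q=q[~np.isnan(q[:,0])]
            print(c,t,round(r["score"],2),np.round(r["location"]),m.sum(),np.round(np.percentile(q,[2,50,98],axis=0),3).tolist() if len(q) else "")
    cv2.imwrite(f"pics/{c}.png",im[-1])
E
```

```text
{'time': 0.0, 'q': array([ 1.02940580e+00,  2.59198421e-01,  2.07623048e-02,  1.33368107e+00,
       -1.70841655e-05,  1.41820626e+00]), 'qd': array([ 1.31995573e-04, -6.01257500e-05, -2.03797213e-04,  5.43554204e-04,
       -5.00285882e-04,  4.79856284e-04]), 'tau': array([ 7.43023411e-04, -5.55643916e+01,  3.44530320e+01,  1.37802443e-02,
       -1.23344767e-04, -6.55663300e-06]), 'tcp_pos': array([0.20835502, 0.50871224, 0.23066299]), 'eef_rot': array([-3.14140877e+00,  1.30811285e-03,  1.18199600e+00]), 'contact_force': array([-0.42973516, -0.59045657, -0.21756836]), 'moment': array([ 0.00886171, -0.04643657,  0.0417215 ]), 'grip_width': 1.0006223804789065}
scene case 0.78 [260. 156.] 2298 [[0.532, 0.028, 0.161], [0.621, 0.056, 0.225], [0.687, 0.137, 0.232]]
scene case 0.78 [318. 228.] 1072 [[0.764, 0.029, 0.002], [0.822, 0.051, 0.045], [0.872, 0.103, 0.051]]
scene case 0.68 [116. 265.] 6057 [[0.348, -0.462, 0.008], [0.478, -0.392, 0.097], [0.573, -0.286, 0.102]]
scene knob_grip 0.67 [214. 164.] 185 [[0.395, 0.071, 0.058], [0.422, 0.089, 0.077], [0.445, 0.099, 0.104]]
scene shelf
[... 1028 characters left out ...]
4 [294. 206.] 4429 [[0.489, -0.18, 0.116], [0.584, -0.093, 0.123], [0.682, -0.002, 0.144]]
top platform_top 0.92 [256. 217.] 946 [[0.504, 0.003, 0.155], [0.549, 0.026, 0.16], [0.683, 0.157, 0.166]]
top jar 0.5 [300. 268.] 278 [[0.377, -0.145, 0.004], [0.401, -0.119, 0.074], [0.424, -0.097, 0.081]]
top wrench 0.54 [174. 248.] 290 [[0.399, 0.248, -0.003], [0.461, 0.284, 0.007], [0.52, 0.315, 0.014]]
top carton 0.56 [155. 190.] 859 [[0.588, 0.309, 0.004], [0.636, 0.342, 0.05], [0.685, 0.381, 0.056]]
top lift 0.61 [239. 234.] 2191 [[0.379, 0.003, 0.009], [0.503, 0.076, 0.097], [0.678, 0.156, 0.166]]
top lift 0.23 [254. 216.] 1071 [[0.503, 0.003, 0.01], [0.548, 0.027, 0.16], [0.681, 0.16, 0.221]]
```

View pics/scene.png

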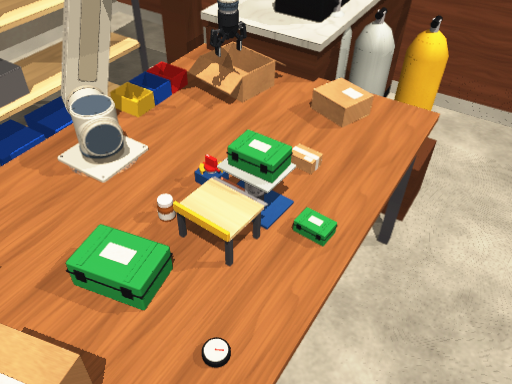

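View pics/top.png

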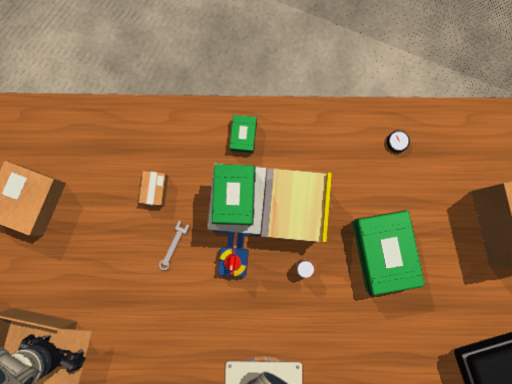

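```bash
python3 - <<'E'
from h import *
out=[]
for c in("scene","top"):
    P=np.load(c+".npy"); im=cv2.imread(f"pics/{c}.png").astype(int); b,g,r=im[...,0],im[...,1],im[...,2]
    X,Y,Z=P[...,0],P[...,1],P[...,2]
    def rect(n,m):
        q=P[m]; print(c,n,len(q),"medz",np.round(np.median(q[:,2]),4),"mean",np.round(q.mean(0),4),end=" ")
        R=cv2.minAreaRect((q[:,:2]*1000).astype(np.float32)); print(np.round(R[0],1),np.round(R[1],1),round(R[2],1))
    nb=(X>.35)&(X<.75)&(Y>-.25)&(Y<.2)
    rect("shelf",nb&(Z>.112)&(Z<.13)&(X>.48)&(Y<-.0)&(r>g)&(g>b+20)&(Y>-.17))
    rect("rail",nb&(Z>.13)&(Y<-.12)&(r>g)&(g>b+60))
    rect("case",nb&(Z>.22)&(X>.5))
    rect("plat",nb&(Z>.15)&(Z<.17)&(X>.48)&(abs(r-g)<25)&(abs(g-b)<30))
    rect("knobtop",nb&(X<.48)&(Y>.03)&(r>150)&(g<70)&(b<80)&(Z>.09))
    rect("knobred",nb&(X<.48)&(Y>.03)&(r>150)&(g<70)&(b<80))
    rect("ledge",nb&(X<.48)&(Y>.03)&(r>150)&(g>120)&(b<90)&(Z>.03))
im=cv2.imread("pics/top.png")[150:290,190:350]
a=cv2.resize(im,None,fx=4,fy=4,interpolation=cv2.INTER_CUBIC)
cv2.imwrite("pics/crop.png",a)
E
```

```text
scene shelf 2491 medz 0.1214 mean [ 0.5926 -0.0879  0.1213] [587.4 -83.3] [152.4 204.4] 84.0
scene rail 378 medz 0.1397 mean [ 0.5858 -0.1792  0.1387] [ 581.8 -177.1] [ 17.5 199.3] 85.4
scene case 1314 medz 0.2283 mean [0.6107 0.0801 0.2281] [607.1  85.1] [115.9 160.9] 89.3
scene plat 704 medz 0.1581 mean [0.6206 0.0341 0.1578] [600.6  77.9] [153.7 191.8] 84.8
scene knobtop 54 medz 0.0986 mean [0.4209 0.0918 0.0976] [416.4  94.4] [19.8 45.6] 88.4
scene knobred 178 medz 0.0786 mean [0.4203 0.0881 0.0797] [420.5  87.1] [61.7 32.5] 12.6
scene ledge 49 medz 0.0609 mean [0.4052 0.0789 0.059 ] [420.3  86.5] [74.1 59.1] 43.5
top shelf 3606 medz 0.123 mean [ 0.5832 -0.0921  0.123 ] [586.1 -93.5] [157.3 201. ] 85.5
top rail 332 medz 0.1426 mean [ 0.5782 -0.1759  0.1418] [ 580.7 -156.5] [ 54.5 196.4] 85.6
top case 2420 medz 0.23 mean [0.6041 0.0858 0.2299] [605.1  85.1] [112.2 160.4] 88.4
top plat 1011 medz 0.1599 mean [0.5705 0.0539 0.1599] [599.9  79.7] [150.3 190.9] 85.4
top knobtop 58 medz 0.102 mean [0.418  0.0934 0.1018] [414.9  94. ] [13.6 40.8] 85.9
top knobred 173 medz 0.0703 mean [0.4179 0.0917 0.0795] [414.9  95.1] [45.1 53.9] 44.7
top ledge 128 medz 0.0629 mean [0.4156 0.0949 0.0623] [415.4  94.9] [78.9 41.9] 42.2
```

View pics/crop.png

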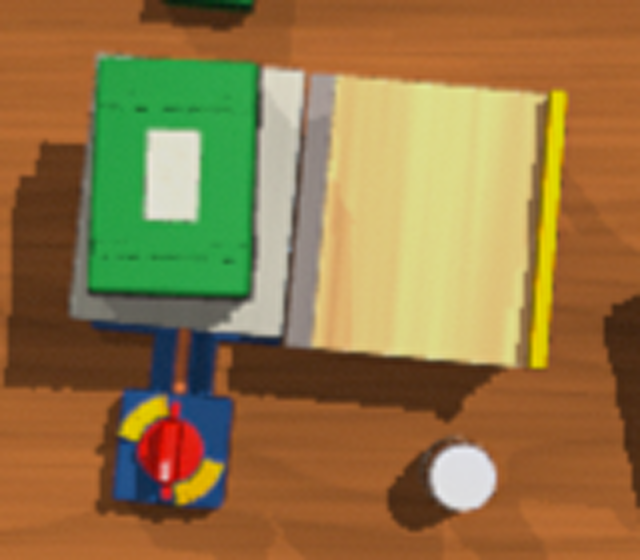

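Top picture: three green cases. The large one is at (388,253) on the counter, the small one at (243,133), and the middle one at (234,195) on the platform. The middle one is 160x112 mm with its top at 0.230 and stands on the platform, so it is the case meant. The crop confirms this, and shows the knob at top pixel (233,262) with its bar along the lift's x. The lift is yawed about -4.6°. The knob is at (0.4155, 0.0945), the platform at (0.600, 0.080, 0.160), and the shelf at (0.586, -0.097, 0.123).

Call:
jog_arm:
  rows:
    - {"slide":[-0.0213,0.0244,0],"rot":[0,0,0],"hand":0.4}
    - {"slide":[-0.0427,0.0488,0],"rot":[0,0,0],"hand":0.4}
    - {"slide":[-0.064,0.0732,0],"rot":[0,0,0],"hand":0.4}
    - {"slide":[-0.0854,0.0976,0],"rot":[0,0,0],"hand":0.4}
    - {"slide":[-0.1067,0.122,0],"rot":[0,0,0],"hand":0.4}
  squeeze: 60

```text
time: 1.32
tcp_pos: [0.2812, 0.3627, 0.2313]
eef_rot: [3.141, -0.0, 1.183]
contact_force: [0.8, 0.5, 0.4]
grip_width: 0.6
```

Call:
jog_arm:
  rows:
    - {"slide":[-0.0213,0.0244,0],"rot":[0,0,0],"hand":0.4}
    - {"slide":[-0.0427,0.0488,0],"rot":[0,0,0],"hand":0.4}
    - {"slide":[-0.064,0.0732,0],"rot":[0,0,0],"hand":0.4}
    - {"slide":[-0.0854,0.0976,0],"rot":[0,0,0],"hand":0.4}
    - {"slide":[-0.1067,0.122,0],"rot":[0,0,0],"hand":0.4}

```text
time: 1.73
tcp_pos: [0.3537, 0.2175, 0.2315]
eef_rot: [3.141, -0.0, 1.182]
contact_force: [1.3, 0.6, -0.2]
grip_width: 0.596
```

Call:
jog_arm:
  rows:
    - {"slide":[-0.0183,0.021,0.01],"rot":[0,0,-4],"hand":0.4}
    - {"slide":[-0.0366,0.042,0.02],"rot":[0,0,-8],"hand":0.4}
    - {"slide":[-0.0549,0.063,0.03],"rot":[0,0,-12],"hand":0.4}
    - {"slide":[-0.0732,0.084,0.04],"rot":[0,0,-16],"hand":0.4}
    - {"slide":[-0.0914,0.1047,0.05],"rot":[0,0,-17.7],"hand":0.4}

```text
time: 2.15
tcp_pos: [0.4161, 0.0933, 0.181]
eef_rot: [3.141, -0.0, 1.495]
contact_force: [1.1, -0.1, -0.3]
grip_width: 0.601
```

Call:
jog_arm:
  rows:
    - {"slide":[0.0005,0,0.025],"rot":[0,0,0],"hand":0.4}
    - {"slide":[0.0005,0,0.05],"rot":[0,0,0],"hand":0.4}
    - {"slide":[0.0005,0,0.075],"rot":[0,0,0],"hand":0.4}
    - {"slide":[0.0005,0,0.095],"rot":[0,0,0],"hand":0.4}
    - {"slide":[0.0005,0,0.108],"rot":[0,0,0],"hand":0.4}

```text
time: 2.57
tcp_pos: [0.4148, 0.095, 0.0715]
eef_rot: [-3.14, 0.0, 1.49]
contact_force: [-0.2, 0.2, -0.1]
grip_width: 0.598
```

Call:
jog_arm:
  rows:
    - {"slide":[0,0,0],"rot":[0,0,0],"hand":0.7}
    - {"slide":[0,0,0],"rot":[0,0,0],"hand":1}
    - {"slide":[0,0,0],"rot":[0,0,0],"hand":1}
    - {"slide":[0,0,0],"rot":[0,0,0],"hand":1}
    - {"slide":[0,0,0],"rot":[0,0,0],"hand":1}

```text
time: 2.98
tcp_pos: [0.4163, 0.0962, 0.0745]
eef_rot: [3.14, -0.003, 1.492]
contact_force: [-1.3, 6.6, -1.7]
grip_width: 0.155
```

```bash
cat > plat.py <<'E'
from h import *
def ram():
    s=viewer.snapshot("top"); P=pts(s); P0=np.load("top.npy")
    f=s["frame"].astype(int)
    out=[]
    a=np.radians(-4.6); d=P-np.array([.6,.0797,0]); lx=d[...,0]*np.cos(a)+d[...,1]*np.sin(a); ly=-d[...,0]*np.sin(a)+d[...,1]*np.cos(a)
    pl=(abs(lx)<.06)&(ly<-.057)&(ly>-.070)&(P[...,2]>.06)
    sh=(abs(lx)<.08)&(ly<-.12)&(ly>-.22)&(P[...,2]>.1)&(P[...,2]<.135)
    ca=(abs(lx)<.06)&(abs(ly-.005)<.035)&(P[...,2]>.14)
    zp,zs,zc=[np.nanmedian(P[...,2][m]) for m in(pl,sh,ca)]
    print("t",robot.read_state()["time"],"plat",round(zp,4),pl.sum(),"shelf",round(zs,4),sh.sum(),"diff",round(zp-zs,4),"casetop-70-shelf",round(zc-.07-zs,4),ca.sum())
    return s
if __name__=="__main__":
    import sys
    s=ram()
    if len(sys.argv)>1: cv2.imwrite(f"pics/{sys.argv[1]}.png",s["frame"][...,::-1])
E
python3 plat.py; python3 - <<'E'
from h import *
s=viewer.snapshot("scene");f=s["frame"][110:220,160:310,::-1]
cv2.imwrite("pics/g.png",cv2.resize(f,None,fx=5,fy=5,interpolation=cv2.INTER_CUBIC))
print(robot.read_state())
E
```

```text
t 3.0333 plat 0.1602 191 shelf 0.123 1882 diff 0.0372 casetop-70-shelf 0.0374 1160
{'time': 3.0833, 'q': array([ 0.02869484,  0.16142177, -0.53697731,  0.87029144,  0.00231667,
        0.10775654]), 'qd': array([-0.0004515 , -0.00149213,  0.00097361, -0.00150953, -0.00021974,
        0.0007489 ]), 'tau': array([-2.65496470e+00, -4.20190322e+01,  2.86360770e+01,  1.56204257e-02,
       -1.73479512e+00, -3.08961910e-02]), 'tcp_pos': array([0.41628375, 0.09626591, 0.07446769]), 'eef_rot': array([ 3.13974820e+00, -2.52970023e-03,  1.49173940e+00]), 'contact_force': array([-0.23797768,  6.13516033, -0.96857929]), 'moment': array([ 1.18225138,  0.01379286, -0.03177125]), 'grip_width': 0.15040449673559497}
```

View pics/g.png

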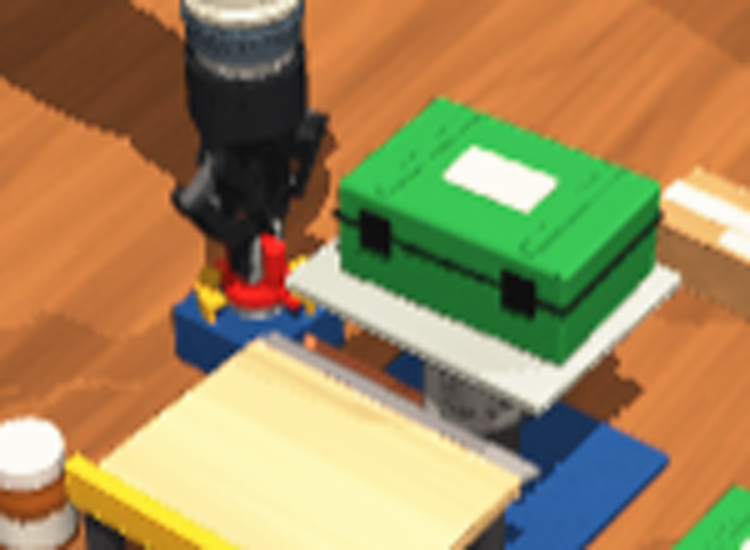

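The bar is gripped, with about 13 mm of opening. Next: centre the tool on the bar and press.

Call:
jog_arm:
  rows:
    - {"slide":[0.0012,0,0.002],"rot":[0,0,0],"hand":1}
    - {"slide":[0.0012,0,0.004],"rot":[0,0,0],"hand":1}
    - {"slide":[0.0012,0,0.006],"rot":[0,0,0],"hand":1}
    - {"slide":[0.0012,0,0.008],"rot":[0,0,0],"hand":1}
    - {"slide":[0.0012,0,0.009],"rot":[0,0,0],"hand":1}

```text
time: 3.5
tcp_pos: [0.4166, 0.0965, 0.067]
eef_rot: [3.138, -0.0, 1.491]
contact_force: [-13.1, -0.8, 46.5]
grip_width: 0.154
```

```bash
python3 -c "
from h import *
s=robot.read_state();print(s['tcp_pos'],s['contact_force'],s['moment'],s['grip_width'])"
```

```text
[0.41657948 0.09647051 0.06696008] [-13.05739764  -0.81002885  46.53720457] [-0.1592789   2.9404729  -0.00593707] 0.15367325013906505
```

Call:
jog_arm:
  rows:
    - {"slide":[0,0,-0.001],"rot":[0,0,-2],"hand":1}
    - {"slide":[0,0,-0.001],"rot":[0,0,-5],"hand":1}
    - {"slide":[0,0,-0.001],"rot":[0,0,-9],"hand":1}
    - {"slide":[0,0,-0.001],"rot":[0,0,-13],"hand":1}
    - {"slide":[0,0,-0.001],"rot":[0,0,-17],"hand":1}

```text
time: 3.92
tcp_pos: [0.4165, 0.0969, 0.0673]
eef_rot: [3.139, -0.0, 1.791]
contact_force: [-5.9, 4.1, 18.2]
grip_width: 0.15
```

```bash
python3 plat.py;python3 -c "
from h import *
s=robot.read_state();print(s['tcp_pos'],s['eef_rot'],s['contact_force'],s['moment'],s['grip_width'])"
```

```text
t 3.9667 plat 0.1591 193 shelf 0.1229 1882 diff 0.0362 casetop-70-shelf 0.0377 1159
[0.41644683 0.09688572 0.06726805] [ 3.13856168e+00 -2.02687880e-04  1.79669533e+00] [-5.61239341  2.46240139 18.84293004] [ 0.51109795  1.25213199 -0.05507778] 0.1513022577782132
```

Call:
jog_arm:
  rows:
    - {"slide":[0,0,-0.0005],"rot":[0,0,-2],"hand":1}
    - {"slide":[0,0,-0.0005],"rot":[0,0,-4],"hand":1}
    - {"slide":[0,0,-0.0005],"rot":[0,0,-6],"hand":1}
    - {"slide":[0,0,-0.0005],"rot":[0,0,-6],"hand":1}
    - {"slide":[0,0,-0.0005],"rot":[0,0,-6],"hand":1}

```text
time: 4.38
tcp_pos: [0.4164, 0.097, 0.0674]
eef_rot: [3.139, -0.0, 1.893]
contact_force: [-4.0, 3.9, 12.4]
grip_width: 0.149
```

```bash
python3 plat.py
```

```text
t 4.4333 plat 0.16 192 shelf 0.123 1882 diff 0.037 casetop-70-shelf 0.0374 1154
```

```bash
python3 plat.py
```

```text
t 4.4833 plat 0.16 191 shelf 0.123 1871 diff 0.037 casetop-70-shelf 0.0373 1156
```

Turned to about 0.40 with no flow yet. Another 6°.

Call:
jog_arm:
  rows:
    - {"slide":[0,0,0],"rot":[0,0,-2],"hand":1}
    - {"slide":[0,0,0],"rot":[0,0,-4],"hand":1}
    - {"slide":[0,0,0],"rot":[0,0,-6],"hand":1}
    - {"slide":[0,0,0],"rot":[0,0,-6],"hand":1}
    - {"slide":[0,0,0],"rot":[0,0,-6],"hand":1}

```text
time: 4.9
tcp_pos: [0.4163, 0.0971, 0.0673]
eef_rot: [3.139, -0.0, 1.998]
contact_force: [-3.1, 5.1, 11.6]
grip_width: 0.15
```

```bash
python3 -c "
from plat import *
for i in range(3): ram()"
```

```text
t 4.95 plat 0.16 194 shelf 0.1231 1880 diff 0.0369 casetop-70-shelf 0.0372 1159
t 5.0 plat 0.1603 192 shelf 0.1231 1877 diff 0.0373 casetop-70-shelf 0.0374 1164
t 5.05 plat 0.1599 193 shelf 0.1229 1883 diff 0.037 casetop-70-shelf 0.0375 1162
```

Call:
jog_arm:
  rows:
    - {"slide":[0,0,0],"rot":[0,0,-2],"hand":1}
    - {"slide":[0,0,0],"rot":[0,0,-4],"hand":1}
    - {"slide":[0,0,0],"rot":[0,0,-6],"hand":1}
    - {"slide":[0,0,0],"rot":[0,0,-6],"hand":1}
    - {"slide":[0,0,0],"rot":[0,0,-6],"hand":1}

```text
time: 5.47
tcp_pos: [0.4163, 0.0973, 0.0674]
eef_rot: [3.139, -0.0, 2.103]
contact_force: [-4.2, 6.2, 11.5]
grip_width: 0.155
```

```bash
python3 -c "
from plat import *
for i in range(3): ram()"
```

```text
t 5.5167 plat 0.1567 191 shelf 0.123 1881 diff 0.0337 casetop-70-shelf 0.0346 1152
t 5.5667 plat 0.1569 190 shelf 0.123 1878 diff 0.0338 casetop-70-shelf 0.0341 1151
t 5.6167 plat 0.1566 192 shelf 0.123 1886 diff 0.0335 casetop-70-shelf 0.0337 1152
```

It is sinking at about 8 mm/s. Hold here for about 2 s.

Call:
jog_arm:
  rows:
    - {"slide":[0,0,0],"hand":1,"rot":[0,0,0]}
    - {"slide":[0,0,0],"hand":1,"rot":[0,0,0]}
    - {"slide":[0,0,0],"hand":1,"rot":[0,0,0]}
    - {"slide":[0,0,0],"hand":1,"rot":[0,0,0]}
    - {"slide":[0,0,0],"hand":1,"rot":[0,0,0]}

```text
time: 6.03
tcp_pos: [0.4163, 0.0973, 0.0674]
eef_rot: [3.139, -0.0, 2.103]
contact_force: [-5.0, 4.8, 11.7]
grip_width: 0.152
```

Call:
jog_arm:
  rows:
    - {"slide":[0,0,0],"hand":1,"rot":[0,0,0]}
    - {"slide":[0,0,0],"hand":1,"rot":[0,0,0]}
    - {"slide":[0,0,0],"hand":1,"rot":[0,0,0]}
    - {"slide":[0,0,0],"hand":1,"rot":[0,0,0]}
    - {"slide":[0,0,0],"hand":1,"rot":[0,0,0]}

```text
time: 6.45
tcp_pos: [0.4163, 0.0973, 0.0673]
eef_rot: [3.139, -0.0, 2.103]
contact_force: [-4.2, 5.4, 12.0]
grip_width: 0.155
```

Call:
jog_arm:
  rows:
    - {"slide":[0,0,0],"hand":1,"rot":[0,0,0]}
    - {"slide":[0,0,0],"hand":1,"rot":[0,0,0]}
    - {"slide":[0,0,0],"hand":1,"rot":[0,0,0]}
    - {"slide":[0,0,0],"hand":1,"rot":[0,0,0]}
    - {"slide":[0,0,0],"hand":1,"rot":[0,0,0]}

```text
time: 6.87
tcp_pos: [0.4163, 0.0973, 0.0673]
eef_rot: [3.139, -0.0, 2.103]
contact_force: [-3.8, 5.3, 11.3]
grip_width: 0.15
```

Call:
jog_arm:
  rows:
    - {"slide":[0,0,0],"hand":1,"rot":[0,0,0]}
    - {"slide":[0,0,0],"hand":1,"rot":[0,0,0]}
    - {"slide":[0,0,0],"hand":1,"rot":[0,0,0]}
    - {"slide":[0,0,0],"hand":1,"rot":[0,0,0]}
    - {"slide":[0,0,0],"hand":1,"rot":[0,0,0]}

```text
time: 7.28
tcp_pos: [0.4163, 0.0973, 0.0674]
eef_rot: [3.139, -0.0, 2.103]
contact_force: [-5.0, 5.2, 12.1]
grip_width: 0.15
```

```bash
python3 plat.py
```

```text
t 7.3333 plat 0.1398 189 shelf 0.1231 1882 diff 0.0167 casetop-70-shelf 0.0173 1122
```

Call:
jog_arm:
  rows:
    - {"slide":[0,0,0],"hand":1,"rot":[0,0,0]}
    - {"slide":[0,0,0],"hand":1,"rot":[0,0,0]}
    - {"slide":[0,0,0],"hand":1,"rot":[0,0,0]}
    - {"slide":[0,0,0],"hand":1,"rot":[0,0,0]}
    - {"slide":[0,0,0],"hand":1,"rot":[0,0,0]}

```text
time: 7.75
tcp_pos: [0.4163, 0.0973, 0.0673]
eef_rot: [3.139, -0.0, 2.103]
contact_force: [-4.6, 5.0, 12.4]
grip_width: 0.153
```

Call:
jog_arm:
  rows:
    - {"slide":[0,0,0],"hand":1,"rot":[0,0,0]}
    - {"slide":[0,0,0],"hand":1,"rot":[0,0,0]}
    - {"slide":[0,0,0],"hand":1,"rot":[0,0,0]}
    - {"slide":[0,0,0],"hand":1,"rot":[0,0,0]}
    - {"slide":[0,0,0],"hand":1,"rot":[0,0,0]}

```text
time: 8.17
tcp_pos: [0.4163, 0.0973, 0.0674]
eef_rot: [3.139, -0.0, 2.103]
contact_force: [-4.4, 5.3, 11.6]
grip_width: 0.153
```

Call:
jog_arm:
  rows:
    - {"slide":[0,0,0],"hand":1,"rot":[0,0,0]}
    - {"slide":[0,0,0],"hand":1,"rot":[0,0,0]}
    - {"slide":[0,0,0],"hand":1,"rot":[0,0,0]}
    - {"slide":[0,0,0],"hand":1,"rot":[0,0,0]}
    - {"slide":[0,0,0],"hand":1,"rot":[0,0,0]}

```text
time: 8.58
tcp_pos: [0.4163, 0.0973, 0.0674]
eef_rot: [3.139, -0.0, 2.103]
contact_force: [-4.2, 5.2, 11.9]
grip_width: 0.148
```

```bash
python3 plat.py
```

```text
t 8.6333 plat 0.1278 184 shelf 0.1229 1880 diff 0.0049 casetop-70-shelf 0.006 1100
```

Call:
jog_arm:
  rows:
    - {"slide":[0,0,0],"hand":1,"rot":[0,0,0]}
    - {"slide":[0,0,0],"hand":1,"rot":[0,0,0]}
    - {"slide":[0,0,0],"hand":1,"rot":[0,0,0]}
    - {"slide":[0,0,0],"hand":1,"rot":[0,0,5]}
    - {"slide":[0,0,0],"hand":1,"rot":[0,0,10]}

```text
time: 9.05
tcp_pos: [0.4164, 0.0971, 0.0674]
eef_rot: [3.139, -0.0, 1.924]
contact_force: [-2.7, 3.1, 11.5]
grip_width: 0.152
```

```bash
python3 -c "
from plat import *
for i in range(3): ram()"
```

```text
t 9.1 plat 0.1254 183 shelf 0.123 1883 diff 0.0024 casetop-70-shelf 0.0026 1099
t 9.15 plat 0.1256 184 shelf 0.1231 1882 diff 0.0025 casetop-70-shelf 0.0026 1098
t 9.2 plat 0.1253 183 shelf 0.1232 1886 diff 0.0021 casetop-70-shelf 0.0026 1096
```

Stopped 2.4 mm above the shelf, which is within tolerance. Now shut the knob fully.

Call:
jog_arm:
  rows:
    - {"slide":[0,0,0],"hand":1,"rot":[0,0,5]}
    - {"slide":[0,0,0],"hand":1,"rot":[0,0,10]}
    - {"slide":[0,0,0],"hand":1,"rot":[0,0,15]}
    - {"slide":[0,0,0],"hand":1,"rot":[0,0,20]}
    - {"slide":[0,0,0],"hand":1,"rot":[0,0,25]}

```text
time: 9.62
tcp_pos: [0.4164, 0.0965, 0.0674]
eef_rot: [3.139, 0.0, 1.487]
contact_force: [-2.9, -0.1, 12.3]
grip_width: 0.154
```

Call:
jog_arm:
  rows:
    - {"slide":[0,0,0],"hand":1,"rot":[0,0,0.3]}
    - {"slide":[0,0,-0.002],"hand":1,"rot":[0,0,0.3]}
    - {"slide":[0,0,-0.004],"hand":1,"rot":[0,0,0.3]}
    - {"slide":[0,0,-0.006],"hand":1,"rot":[0,0,0.3]}
    - {"slide":[0,0,-0.008],"hand":1,"rot":[0,0,0.3]}

```text
time: 10.03
tcp_pos: [0.4161, 0.0964, 0.0748]
eef_rot: [3.14, 0.0, 1.486]
contact_force: [4.3, -0.2, -27.4]
grip_width: 0.154
```

```bash
python3 plat.py
```

```text
t 10.0833 plat 0.1259 183 shelf 0.123 1880 diff 0.0029 casetop-70-shelf 0.0029 1097
```

Call:
jog_arm:
  rows:
    - {"slide":[0,0,0.001],"hand":1,"rot":[0,0,0]}
    - {"slide":[0,0,0.001],"hand":0.7,"rot":[0,0,0]}
    - {"slide":[0,0,0.001],"hand":0.4,"rot":[0,0,0]}
    - {"slide":[0,0,0.001],"hand":0.4,"rot":[0,0,0]}
    - {"slide":[0,0,0.001],"hand":0.4,"rot":[0,0,0]}

```text
time: 10.5
tcp_pos: [0.4158, 0.0964, 0.0728]
eef_rot: [-3.142, 0.0, 1.486]
contact_force: [0.2, 0.6, -0.3]
grip_width: 0.602
```

Call:
jog_arm:
  rows:
    - {"slide":[0,0,-0.01],"hand":0.4,"rot":[0,0,0]}
    - {"slide":[0,0,-0.03],"hand":0.4,"rot":[0,0,0]}
    - {"slide":[0,0,-0.06],"hand":0.4,"rot":[0,0,0]}
    - {"slide":[0,0,-0.095],"hand":0.4,"rot":[0,0,0]}
    - {"slide":[0,0,-0.13],"hand":0.4,"rot":[0,0,0]}

```text
time: 10.92
tcp_pos: [0.4152, 0.0964, 0.204]
eef_rot: [-3.14, 0.0, 1.486]
contact_force: [0.3, 0.3, -0.1]
grip_width: 0.596
```

```bash
python3 - <<'E'
from plat import *
s=ram(); P=pts(s); f=s["frame"].astype(int)
X,Y,Z=P[...,0],P[...,1],P[...,2]
for n,m in(("case",(Z>.18)&(Z<.215)&(X>.5)&(X<.72)&(Y>0)&(Y<.2)&(f[...,1]>f[...,0]+30)),):
    R=cv2.minAreaRect((P[m][:,:2]*1000).astype(np.float32)); print(n,np.round(R[0],1),np.round(R[1],1),round(R[2],1))
s=viewer.snapshot("scene");f=s["frame"]
k=(pts(s)); g=f.astype(int); m=(k[...,0]>.36)&(k[...,0]<.48)&(k[...,1]>.04)&(k[...,1]<.14)&(g[...,0]>150)&(g[...,1]<70)&(g[...,2]<80)
print("knob z pct",np.percentile(k[m][:,2],[2,20,50,80,98]).round(4))
cv2.imwrite("pics/g2.png",cv2.resize(f[110:220,160:310,::-1],None,fx=5,fy=5,interpolation=cv2.INTER_CUBIC))
print(robot.read_state()["tcp_pos"],robot.read_state()["eef_rot"],robot.read_state()["contact_force"])
E
```

```text
t 10.9667 plat 0.1253 183 shelf 0.1231 1883 diff 0.0022 casetop-70-shelf 0.0028 1100
case [605.8  86.6] [109.5 160. ] 88.5
knob z pct [0.0599 0.0663 0.0754 0.0958 0.1026]
[0.41797308 0.09648308 0.20757135] [ 3.13364413e+00 -8.84863356e-04  1.48571599e+00] [0.24123968 0.51784411 0.16445506]
```

View pics/g2.png

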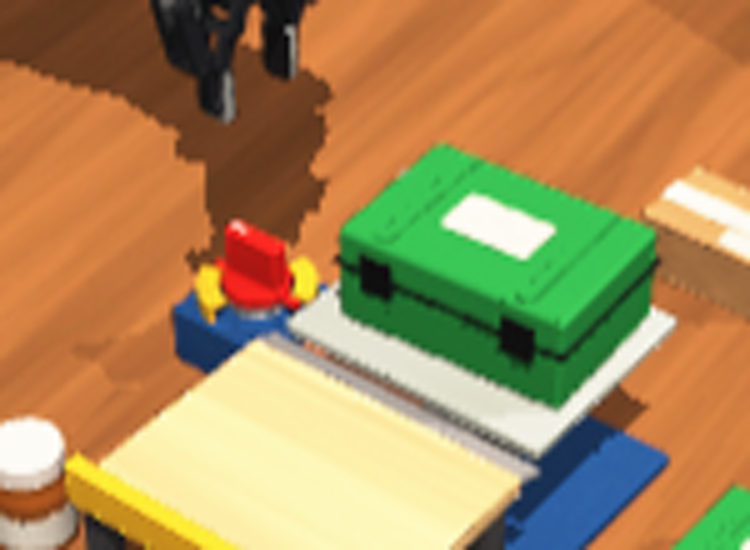

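The knob is back up and the bar is along the lift's x; the platform is still at +2.5 mm. Next, move behind the case with the jaws spread along its width.

Call:
jog_arm:
  rows:
    - {"slide":[0.0094,0.0183,-0.01],"hand":0.2,"rot":[0,0,0]}
    - {"slide":[0.0189,0.0365,-0.02],"hand":0.2,"rot":[0,0,0]}
    - {"slide":[0.0283,0.0548,-0.03],"hand":0.2,"rot":[0,0,0]}
    - {"slide":[0.0378,0.073,-0.04],"hand":0.2,"rot":[0,0,0]}
    - {"slide":[0.0472,0.0913,-0.045],"hand":0.2,"rot":[0,0,0]}

```text
time: 11.43
tcp_pos: [0.5118, 0.1361, 0.2484]
eef_rot: [3.141, -0.0, 1.486]
contact_force: [0.4, -0.6, -0.2]
grip_width: 0.799
```

Call:
jog_arm:
  rows:
    - {"slide":[0.0094,0.0183,0],"hand":0.2,"rot":[0,0,-6]}
    - {"slide":[0.0189,0.0365,0],"hand":0.2,"rot":[0,0,-12]}
    - {"slide":[0.0283,0.0548,0],"hand":0.2,"rot":[0,0,-18]}
    - {"slide":[0.0378,0.073,0],"hand":0.2,"rot":[0,0,-24]}
    - {"slide":[0.0472,0.0913,0],"hand":0.2,"rot":[0,0,-30]}

```text
time: 11.85
tcp_pos: [0.6065, 0.1753, 0.247]
eef_rot: [-3.141, -0.0, 2.014]
contact_force: [0.1, 0.5, -0.0]
grip_width: 0.799
```

Call:
jog_arm:
  rows:
    - {"slide":[0,0,0],"hand":0.2,"rot":[0,0,-6]}
    - {"slide":[0,0,0],"hand":0.2,"rot":[0,0,-12]}
    - {"slide":[0,0,0],"hand":0.2,"rot":[0,0,-18]}
    - {"slide":[0,0,0],"hand":0.2,"rot":[0,0,-24]}
    - {"slide":[0,0,0],"hand":0.2,"rot":[0,0,-30]}

```text
time: 12.27
tcp_pos: [0.6057, 0.175, 0.2469]
eef_rot: [-3.141, -0.001, 2.538]
contact_force: [0.1, 0.5, 0.9]
grip_width: 0.799
```

Call:
jog_arm:
  rows:
    - {"slide":[0,0,0],"hand":0.2,"rot":[0,0,-6]}
    - {"slide":[0,0,0],"hand":0.2,"rot":[0,0,-12]}
    - {"slide":[0,0,0],"hand":0.2,"rot":[0,0,-18]}
    - {"slide":[0,0,0],"hand":0.2,"rot":[0,0,-24]}
    - {"slide":[0,0,0],"hand":0.2,"rot":[0,0,-30]}

```text
time: 12.68
tcp_pos: [0.6057, 0.1749, 0.247]
eef_rot: [-3.141, -0.001, 3.062]
contact_force: [-0.1, 0.0, -0.0]
grip_width: 0.798
```

Call:
jog_arm:
  rows:
    - {"slide":[0,0.008,0.025],"hand":0.2,"rot":[0,0,0]}
    - {"slide":[0,0.008,0.05],"hand":0.2,"rot":[0,0,0]}
    - {"slide":[0,0.008,0.075],"hand":0.2,"rot":[0,0,0]}
    - {"slide":[0,0.008,0.095],"hand":0.2,"rot":[0,0,0]}
    - {"slide":[0,0.008,0.105],"hand":0.2,"rot":[0,0,0]}

```text
time: 13.1
tcp_pos: [0.6051, 0.1827, 0.1393]
eef_rot: [-3.14, -0.004, 3.056]
contact_force: [0.7, -0.1, 0.7]
grip_width: 0.801
```

Call:
jog_arm:
  rows:
    - {"slide":[0,-0.005,0],"hand":0.2,"rot":[0,0,0]}
    - {"slide":[0,-0.01,0],"hand":0.2,"rot":[0,0,0]}
    - {"slide":[0,-0.015,0],"hand":0.2,"rot":[0,0,0]}
    - {"slide":[0,-0.02,0],"hand":0.2,"rot":[0,0,0]}
    - {"slide":[0,-0.025,0],"hand":0.2,"rot":[0,0,0]}

```text
time: 13.52
tcp_pos: [0.6049, 0.1575, 0.1441]
eef_rot: [3.141, 0.002, 3.056]
contact_force: [1.8, 4.1, 1.4]
grip_width: 0.798
```

Call:
jog_arm:
  rows:
    - {"slide":[0,-0.004,0],"hand":0.2,"rot":[0,0,0]}
    - {"slide":[0,-0.008,0],"hand":0.2,"rot":[0,0,0]}
    - {"slide":[0,-0.012,0],"hand":0.2,"rot":[0,0,0]}
    - {"slide":[0,-0.016,0],"hand":0.2,"rot":[0,0,0]}
    - {"slide":[0,-0.02,0],"hand":0.2,"rot":[0,0,0]}

```text
time: 13.93
tcp_pos: [0.6025, 0.138, 0.143]
eef_rot: [3.141, 0.0, 3.057]
contact_force: [0.4, 5.0, 2.0]
grip_width: 0.801
```

```bash
cat > case.py <<'E'
from h import *
s=viewer.snapshot("top"); P=pts(s); f=s["frame"].astype(int); X,Y,Z=P[...,0],P[...,1],P[...,2]
m=(Z>.18)&(Z<.215)&(X>.48)&(X<.74)&(Y>-.22)&(Y<.2)&(f[...,1]>f[...,0]+30)
q=P[m]; R=cv2.minAreaRect((q[:,:2]*1000).astype(np.float32)); c=np.array(R[0])
a=np.radians(-4.6); d=c-[585.8,-96.7]
print("case",c.round(1),np.round(R[1],1),round(R[2],1),"in shelf frame mm",round(d[0]*np.cos(a)+d[1]*np.sin(a),1),round(-d[0]*np.sin(a)+d[1]*np.cos(a),1),"topz",np.percentile(q[:,2],[5,50,95]).round(4))
print(robot.read_state()["tcp_pos"],robot.read_state()["contact_force"])
cv2.imwrite("pics/case.png",s["frame"][...,::-1])
E
python3 case.py
```

```text
case [601.3  66.4] [108.2 159.9] 85.8 in shelf frame mm 2.4 163.8 topz [0.1911 0.1954 0.1997]
[0.60244732 0.13728876 0.14289312] [0.18331269 2.30885192 0.71198933]
```

Call:
jog_arm:
  rows:
    - {"slide":[0,-0.004,0],"hand":0.2,"rot":[0,0,0]}
    - {"slide":[0,-0.008,0],"hand":0.2,"rot":[0,0,0]}
    - {"slide":[0,-0.012,0],"hand":0.2,"rot":[0,0,0]}
    - {"slide":[0,-0.016,0],"hand":0.2,"rot":[0,0,0]}
    - {"slide":[0,-0.02,0],"hand":0.2,"rot":[0,0,0]}

```text
time: 14.4
tcp_pos: [0.6008, 0.1178, 0.1428]
eef_rot: [3.142, -0.0, 3.057]
contact_force: [0.9, 4.8, 2.0]
grip_width: 0.801
```

Call:
jog_arm:
  rows:
    - {"slide":[0,-0.004,0],"hand":0.2,"rot":[0,0,0]}
    - {"slide":[0,-0.008,0],"hand":0.2,"rot":[0,0,0]}
    - {"slide":[0,-0.012,0],"hand":0.2,"rot":[0,0,0]}
    - {"slide":[0,-0.016,0],"hand":0.2,"rot":[0,0,0]}
    - {"slide":[0,-0.02,0],"hand":0.2,"rot":[0,0,0]}

```text
time: 14.82
tcp_pos: [0.5991, 0.0978, 0.1428]
eef_rot: [-3.142, -0.0, 3.056]
contact_force: [0.1, 4.7, 2.2]
grip_width: 0.797
```

Call:
jog_arm:
  rows:
    - {"slide":[0,-0.004,0],"hand":0.2,"rot":[0,0,0]}
    - {"slide":[0,-0.008,0],"hand":0.2,"rot":[0,0,0]}
    - {"slide":[0,-0.012,0],"hand":0.2,"rot":[0,0,0]}
    - {"slide":[0,-0.016,0],"hand":0.2,"rot":[0,0,0]}
    - {"slide":[0,-0.02,0],"hand":0.2,"rot":[0,0,0]}

```text
time: 15.23
tcp_pos: [0.5972, 0.0777, 0.1425]
eef_rot: [-3.141, -0.001, 3.056]
contact_force: [0.5, 1.6, -1.5]
grip_width: 0.805
```

Call:
jog_arm:
  rows:
    - {"slide":[0,-0.004,0],"hand":0.2,"rot":[0,0,0]}
    - {"slide":[0,-0.008,0],"hand":0.2,"rot":[0,0,0]}
    - {"slide":[0,-0.012,0],"hand":0.2,"rot":[0,0,0]}
    - {"slide":[0,-0.016,0],"hand":0.2,"rot":[0,0,0]}
    - {"slide":[0,-0.02,0],"hand":0.2,"rot":[0,0,0]}

```text
time: 15.65
tcp_pos: [0.5957, 0.058, 0.1428]
eef_rot: [3.142, -0.0, 3.057]
contact_force: [0.0, 1.6, -1.3]
grip_width: 0.801
```

```bash
python3 case.py
```

```text
case [593.  -27.6] [ 76.9 159.3] 85.2 in shelf frame mm 1.7 69.5 topz [0.1904 0.1953 0.1999]
[0.59573476 0.05736387 0.14278307] [ 0.50427666  2.18880827 -0.88774089]
```

Call:
jog_arm:
  rows:
    - {"slide":[0,-0.004,0],"hand":0.2,"rot":[0,0,0]}
    - {"slide":[0,-0.008,0],"hand":0.2,"rot":[0,0,0]}
    - {"slide":[0,-0.012,0],"hand":0.2,"rot":[0,0,0]}
    - {"slide":[0,-0.016,0],"hand":0.2,"rot":[0,0,0]}
    - {"slide":[0,-0.02,0],"hand":0.2,"rot":[0,0,0]}

```text
time: 16.12
tcp_pos: [0.594, 0.038, 0.1428]
eef_rot: [3.142, -0.0, 3.056]
contact_force: [-0.0, 3.2, -0.5]
grip_width: 0.797
```

Call:
jog_arm:
  rows:
    - {"slide":[0,-0.004,0],"hand":0.2,"rot":[0,0,0]}
    - {"slide":[0,-0.008,0],"hand":0.2,"rot":[0,0,0]}
    - {"slide":[0,-0.012,0],"hand":0.2,"rot":[0,0,0]}
    - {"slide":[0,-0.016,0],"hand":0.2,"rot":[0,0,0]}
    - {"slide":[0,-0.02,0],"hand":0.2,"rot":[0,0,0]}

```text
time: 16.53
tcp_pos: [0.5923, 0.0181, 0.1428]
eef_rot: [3.142, -0.0, 3.056]
contact_force: [1.3, 3.1, -0.3]
grip_width: 0.798
```

Call:
jog_arm:
  rows:
    - {"slide":[0,-0.004,0],"hand":0.2,"rot":[0,0,0]}
    - {"slide":[0,-0.008,0],"hand":0.2,"rot":[0,0,0]}
    - {"slide":[0,-0.012,0],"hand":0.2,"rot":[0,0,0]}
    - {"slide":[0,-0.016,0],"hand":0.2,"rot":[0,0,0]}
    - {"slide":[0,-0.02,0],"hand":0.2,"rot":[0,0,0]}

```text
time: 16.95
tcp_pos: [0.5906, -0.0018, 0.1428]
eef_rot: [-3.142, -0.0, 3.056]
contact_force: [-0.0, 2.9, -0.1]
grip_width: 0.801
```

Call:
jog_arm:
  rows:
    - {"slide":[0,-0.004,0],"hand":0.2,"rot":[0,0,0]}
    - {"slide":[0,-0.008,0],"hand":0.2,"rot":[0,0,0]}
    - {"slide":[0,-0.012,0],"hand":0.2,"rot":[0,0,0]}
    - {"slide":[0,-0.016,0],"hand":0.2,"rot":[0,0,0]}
    - {"slide":[0,-0.02,0],"hand":0.2,"rot":[0,0,0]}

```text
time: 17.37
tcp_pos: [0.5889, -0.0217, 0.1428]
eef_rot: [3.142, -0.0, 3.056]
contact_force: [-0.5, 2.1, -0.7]
grip_width: 0.796
```

```bash
python3 case.py; python3 - <<'E'
from h import *
s=viewer.snapshot("scene");P=pts(s);f=s["frame"].astype(int);X,Y,Z=P[...,0],P[...,1],P[...,2]
m=(Z>.18)&(Z<.21)&(X>.48)&(X<.74)&(Y>-.22)&(Y<.2)&(f[...,1]>f[...,0]+30)
q=P[m];a=np.radians(-4.6);d=q[:,:2]-[.5858,-.0967];ly=-d[:,0]*np.sin(a)+d[:,1]*np.cos(a);lx=d[:,0]*np.cos(a)+d[:,1]*np.sin(a)
print(np.percentile(ly,[1,99]),np.percentile(lx,[1,99]),np.percentile(q[:,2],[5,50,95]))
E
```

```text
case [ 584.5 -121.6] [ 54.4 160.1] 81.7 in shelf frame mm 0.7 -25.0 topz [0.1896 0.194  0.1983]
[ 0.58892216 -0.0223702   0.14274544] [ 0.12458993  2.21196522 -1.24451478]
[-0.05089317  0.05792534] [-0.07442513  0.08167891] [0.18444655 0.19182186 0.1953517 ]
```

Call:
jog_arm:
  rows:
    - {"slide":[0,-0.003,0],"hand":0.2,"rot":[0,0,0]}
    - {"slide":[0,-0.006,0],"hand":0.2,"rot":[0,0,0]}
    - {"slide":[0,-0.009,0],"hand":0.2,"rot":[0,0,0]}
    - {"slide":[0,-0.012,0],"hand":0.2,"rot":[0,0,0]}
    - {"slide":[0,-0.015,0],"hand":0.2,"rot":[0,0,0]}

```text
time: 17.88
tcp_pos: [0.5877, -0.0366, 0.1428]
eef_rot: [-3.142, -0.0, 3.057]
contact_force: [0.0, 3.0, -0.9]
grip_width: 0.798
```

Call:
jog_arm:
  rows:
    - {"slide":[0,-0.001,0],"hand":0.2,"rot":[0,0,0]}
    - {"slide":[0,-0.002,0],"hand":0.2,"rot":[0,0,0]}
    - {"slide":[0,-0.003,0],"hand":0.2,"rot":[0,0,0]}
    - {"slide":[0,-0.004,0],"hand":0.2,"rot":[0,0,0]}
    - {"slide":[0,-0.005,0],"hand":0.2,"rot":[0,0,0]}

```text
time: 18.3
tcp_pos: [0.5874, -0.0411, 0.143]
eef_rot: [3.141, 0.0, 3.057]
contact_force: [0.8, 5.1, 1.9]
grip_width: 0.801
```

Call:
jog_arm:
  rows:
    - {"slide":[0,-0.001,0],"hand":0.2,"rot":[0,0,0]}
    - {"slide":[0,-0.002,0],"hand":0.2,"rot":[0,0,0]}
    - {"slide":[0,-0.0025,0],"hand":0.2,"rot":[0,0,0]}
    - {"slide":[0,-0.003,0],"hand":0.2,"rot":[0,0,0]}
    - {"slide":[0,-0.003,0],"hand":0.2,"rot":[0,0,0]}

```text
time: 18.72
tcp_pos: [0.5872, -0.0443, 0.143]
eef_rot: [3.142, 0.0, 3.057]
contact_force: [0.4, 4.3, 4.1]
grip_width: 0.798
```

Call:
jog_arm:
  rows:
    - {"slide":[0,-0.0007,0],"hand":0.2,"rot":[0,0,0]}
    - {"slide":[0,-0.0014,0],"hand":0.2,"rot":[0,0,0]}
    - {"slide":[0,-0.002,0],"hand":0.2,"rot":[0,0,0]}
    - {"slide":[0,-0.0025,0],"hand":0.2,"rot":[0,0,0]}
    - {"slide":[0,-0.003,0],"hand":0.2,"rot":[0,0,0]}

```text
time: 19.13
tcp_pos: [0.5869, -0.0471, 0.1429]
eef_rot: [3.141, 0.0, 3.057]
contact_force: [0.3, 5.4, 4.3]
grip_width: 0.802
```

```bash
python3 - <<'E'
from h import *
print(robot.read_state()["tcp_pos"],robot.read_state()["contact_force"])
s=viewer.snapshot("scene");P=pts(s);f=s["frame"].astype(int);X,Y,Z=P[...,0],P[...,1],P[...,2]
m=(Z>.18)&(Z<.21)&(X>.48)&(X<.74)&(Y>-.22)&(Y<.2)&(f[...,1]>f[...,0]+30)
q=P[m];a=np.radians(-4.6);d=q[:,:2]-[.5858,-.0967];ly=-d[:,0]*np.sin(a)+d[:,1]*np.cos(a);lx=d[:,0]*np.cos(a)+d[:,1]*np.sin(a)
print(np.percentile(ly,[1,99]),np.percentile(lx,[1,99]),np.percentile(q[:,2],[5,50,95]))
cv2.imwrite("pics/g3.png",cv2.resize(s["frame"][110:260,160:310,::-1],None,fx=4,fy=4,interpolation=cv2.INTER_CUBIC))
E
```

```text
[ 0.58686181 -0.04712753  0.14294326] [0.27454624 5.36122901 4.30881056]
[-0.07495795  0.03438895] [-0.07575388  0.08208561] [0.18430454 0.19117597 0.19468208]
```

View pics/g3.png

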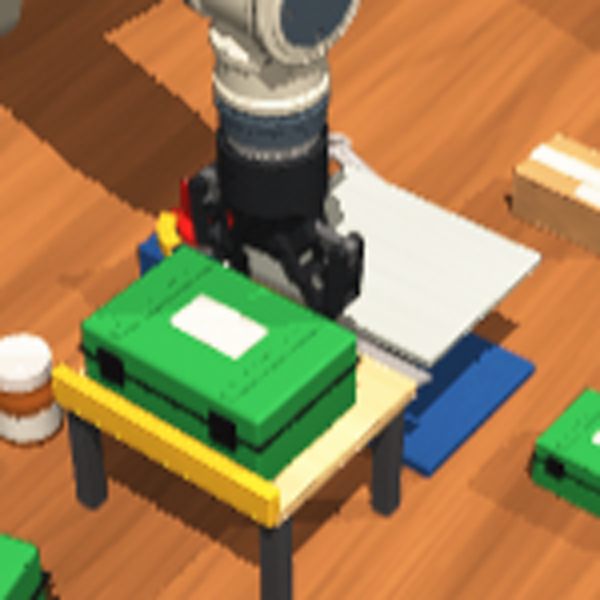

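The case is about at the rail (front edge -75 mm, rear +34 mm). One small nudge to feel for contact, then back off.

Call:
jog_arm:
  rows:
    - {"slide":[0,-0.0005,0],"hand":0.2,"rot":[0,0,0]}
    - {"slide":[0,-0.001,0],"hand":0.2,"rot":[0,0,0]}
    - {"slide":[0,-0.0015,0],"hand":0.2,"rot":[0,0,0]}
    - {"slide":[0,-0.002,0],"hand":0.2,"rot":[0,0,0]}
    - {"slide":[0,-0.002,0],"hand":0.2,"rot":[0,0,0]}

```text
time: 19.6
tcp_pos: [0.5865, -0.0474, 0.143]
eef_rot: [3.138, 0.0, 3.058]
contact_force: [-1.2, 14.6, 4.8]
grip_width: 0.804
```

Contact with the rail: the force rose to 14.6 N and motion stopped. Retreat back, then up.

Call:
jog_arm:
  rows:
    - {"slide":[0,0.004,0],"hand":0.2,"rot":[0,0,0]}
    - {"slide":[0,0.012,0],"hand":0.2,"rot":[0,0,0]}
    - {"slide":[0,0.025,0],"hand":0.2,"rot":[0,0,0]}
    - {"slide":[0,0.04,0],"hand":0.2,"rot":[0,0,0]}
    - {"slide":[0,0.055,0],"hand":0.2,"rot":[0,0,0]}

```text
time: 20.02
tcp_pos: [0.5912, 0.0064, 0.1425]
eef_rot: [-3.141, -0.0, 3.056]
contact_force: [-0.4, 0.1, -0.2]
grip_width: 0.798
```

Call:
jog_arm:
  rows:
    - {"slide":[0,0.015,-0.025],"hand":0.2,"rot":[0,0,0]}
    - {"slide":[0,0.03,-0.05],"hand":0.2,"rot":[0,0,0]}
    - {"slide":[0,0.045,-0.08],"hand":0.2,"rot":[0,0,0]}
    - {"slide":[0,0.06,-0.11],"hand":0.2,"rot":[0,0,0]}
    - {"slide":[0,0.08,-0.14],"hand":0.2,"rot":[0,0,0]}

```text
time: 20.43
tcp_pos: [0.5977, 0.0861, 0.284]
eef_rot: [-3.141, -0.0, 3.056]
contact_force: [1.1, 0.5, 0.4]
grip_width: 0.8
```

Call:
jog_arm:
  rows:
    - {"slide":[0,0.03,0],"hand":0.2,"rot":[0,0,0]}
    - {"slide":[0,0.06,0],"hand":0.2,"rot":[0,0,0]}
    - {"slide":[0,0.09,0],"hand":0.2,"rot":[0,0,0]}
    - {"slide":[0,0.12,0],"hand":0.2,"rot":[0,0,0]}
    - {"slide":[0,0.14,0],"hand":0.2,"rot":[0,0,0]}

```text
time: 20.85
tcp_pos: [0.6096, 0.2279, 0.2824]
eef_rot: [-3.141, -0.0, 3.058]
contact_force: [0.0, -0.6, -0.7]
grip_width: 0.802
```

```bash
python3 case.py; python3 - <<'E'
from h import *
s=viewer.snapshot("top");P=pts(s);f=s["frame"].astype(int)
a=np.radians(-4.6); d=P-np.array([.6,.0797,0]); lx=d[...,0]*np.cos(a)+d[...,1]*np.sin(a); ly=-d[...,0]*np.sin(a)+d[...,1]*np.cos(a); Z=P[...,2]
for n,m in(("plat",(abs(lx)<.08)&(abs(ly)<.06)&(Z>.1)&(Z<.14)),("shelf",(abs(lx)<.08)&(ly<-.11)&(ly>-.13)&(Z>.1)&(Z<.14))): print(n,m.sum(),np.median(Z[m]))
for t in("jar","wrench","carton"): 
    for r in viewer.regions_of("top",t)[:1]: q=P[r["pixels"]]; print(t,np.nanpercentile(q,[2,50,98],axis=0).round(3).tolist())
s=viewer.snapshot("scene");k=pts(s); g=s["frame"].astype(int); m=(k[...,0]>.36)&(k[...,0]<.48)&(k[...,1]>.04)&(k[...,1]<.14)&(g[...,0]>150)&(g[...,1]<70)&(g[...,2]<80)
print("knob z",np.percentile(k[m][:,2],[2,50,98]).round(4))
cv2.imwrite("pics/end.png",s["frame"][...,::-1])
E
```

```text
case [ 585.4 -115.9] [108.6 159.2] 85.3 in shelf frame mm 1.2 -19.2 topz [0.1887 0.193  0.1974]
[0.6094754  0.23031615 0.28191388] [-1.47643991  0.34534751 -1.08262257]
plat 2259 0.12551628837860962
shelf 380 0.1231441646279694
jar [[0.375, -0.145, 0.002], [0.401, -0.119, 0.074], [0.424, -0.097, 0.08]]
knob z [0.0598 0.0766 0.1024]
```

View pics/end.png

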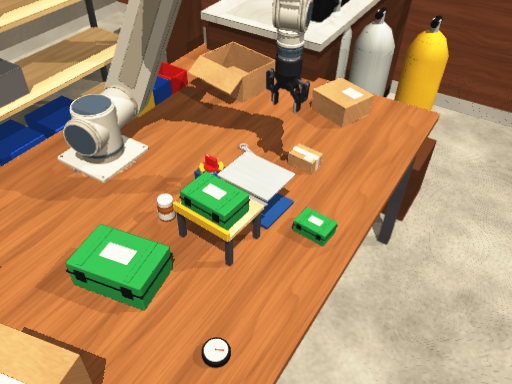

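The final picture shows the case on the shelf at (215,197) against the yellow rail, the knob up at (210,163), the carton and jar undisturbed, and the arm clear. Handing in.

```bash
python3 -c "
from bench import robot
print(robot.job_done())"
```

```text
the job is handed in; nothing more can be done
None
```

I handed the job in at about 21 s of the 67 s allowed; no verdict is reported.

- **Knob and lift:** I pressed the knob and turned it to about 0.6 rad. The platform sank at about 9–10 mm/s. I then shut the knob, and it sprang back up.
- **Case:** I pushed it with spread fingers until it met the rail, where the force rose to about 15 N and motion stopped. Then I backed the arm clear.

**Last checks:**

| Check | Measured | Required |
|---|---|---|
| Case in shelf frame, x | +1 mm | within ±40 mm |
| Case in shelf frame, y | −19 mm | −30 to −8 mm |
| Case top height | 193 mm (shelf + 70 mm), so it stands flat | flat on the shelf |
| Platform above shelf | 2.4 mm | within 6 mm |
| Knob top | 102 mm, same as at the start | up within 2 mm |

The jar measured where it started and the carton looked unmoved in the last picture. The detector found neither the wrench nor the carton in that last top view, so those two have no final measurement. The arm never went near either one at low height.

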